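# Hold the spring probe square on a battery pack's contact

## Robot

A 7-joint arm with a two-finger parallel gripper is mounted at the origin on the work surface. World frame = base frame: x ahead of the robot, y to its left, z up, the work surface at z = 0. Lengths are in m, angles in rad, forces in N, time in s.
With the tool pointing down it reaches from about 0.425 to 0.825 m from the base axis. Payload 3.6 kg.
Tool frame: the origin (TCP) lies midway between the tips of the shut fingers; the grasp point (between the pads) lies 19 mm behind it; z points along the fingers, y is the line along which they close (so a half turn about z gives the same grasp; the last joint's range is limited). The gripper opens to 85 mm and grips with 20 to 120 N. Pads are 22 mm wide; open, the fingers measure 114 mm over their backs; the gripper's body (76 mm by 85 mm) begins 54 mm behind the grasp point. The pads swing forward as they close: fully open they stand 13 mm farther back than shut.
Start: joints at [1.222, 0.615, -0.013, 1.423, 0.008, 1.103, -0.04], TCP at [0.206, -0.616, 0.231] pointing down, gripper open.
Joint ranges: [-3.12, 3.12], [-0.3, 2.06], [-1.34, 1.32], [0.26, 2.42], [-1.36, 4.5], [0.01, 1.98], [-2.84, 2.84]. Speed limits (rad/s): [2.79, 2.79, 3.14, 3.14, 3.14, 3.14, 3.14].

## Interface

Orientations are given as a rotation vector (axis times angle).
In Python, from station import robot gives the robot as it stands.
- The arm moves only by the tool arm_command, never from a script. Its argument "increments" is a list of rows, each an object of numbers: "tx", "ty", "tz": the shift along the tool's x, y, z each as a share of 0.8 m, from -1 to 1; "rx", "ry", "rz": the turn, a rotation vector about the tool's x, y, z each as a share of 360 degrees, from -1 to 1; "jaw": the opening, from -1 (shut) to 1 (fully open). A call has exactly 5 rows; each row shifts and turns the commanded pose from where the row before left it, along the tool's axes as they then stand; what a row does not reach is not made up. A row lasts 1/12 s, in which the tool goes at most 41.7 mm and 7.16 degrees, less where a joint would pass 70% of its speed; a pose out of reach is approached as far as the arm can. A call with a number of a shift or a turn outside -1 to 1 is refused whole. A call with a gripper value outside its range is refused whole. The fingers move at their own pace and stop on an object; "newtons" is the grip in N (left out, the last holds). Time passes only in rows, so rows that do not move let the fingers close, or fill a call up. It gives the time, the measured TCP pose, the force, the opening and the grip force at its end, in the units of the state.
- robot.get_state(): the state, without advancing time (a new reading comes with each control period).
- robot.grab_frame(name): name is "scene" or "top"; returns the picture (384x512x3 uint8, blue, green, red); there is no depth.
- robot.calibration(name): a dict with "K" (3x3 intrinsics, pixels), "position" and "rotation" of the camera in the world. Camera axes: x right, y up, looking along -z (the intrinsics and any distortion apply to the point x, -y, -z); pixel columns grow to the right and rows downward; lengths in m; the calibration is good to about 2 mm. A picture is of the moment at which its call begins. calibration takes no time and is no camera call.
- robot.hand_in(): hands the job in; it is judged then, once.
The state is a dict: "time": time; "joint_positions": joint angles; "qvel": joint speeds; "tau": joint torques, N m; "ee_pos": TCP position; "eef_rot": TCP orientation; "force": force on the tool from outside, world axes, zero at the start; "moment": the same for the moment, N m; "grip_width": finger opening in m; "gripper_force": force on a finger pad.
Only numpy, scipy, OpenCV 4.12 (cv2) and the standard library are available. Lean on these libraries where they do the work, as an engineer would, in place of code of your own. Each camera call takes 0.05 s, during which the arm holds its last target. There are 200 camera calls.

## Task

Two blue battery packs lie on tilting cradles: take the spring-tipped test probe out of its holder and press its tip on the middle of the round metal contact, not touching the pack whose contact is a long strip. Hold the probe square to that pack's tilted face, pressing gently so that its spring tip goes in about half of its travel, and finish while holding it there, still gripped and steady. Leave the charger, loose pack, tape ring and screwdriver where they lie.

Things in the scene. Friction and masses are not known exactly. Their poses are not given: they have to be found in the camera images.
- probe: Test probe upright in the holder, tip down, 0.10 to 0.18 kg. z runs along it, tip to rear. Origin: on the axis at the rigid nose's end, where the tip comes out, 32 mm above the table at the start. From z = 0 to 30 mm a round steel nose 12 mm across; from 30 to 115 mm a square black grip 24 x 24 mm (sides along x and y), the part to grasp. The grip's lower end rests on the holder's top
- tip (a point): The end of the probe's spring-loaded brass tip, a pin 6 mm in diameter with a domed end, on the probe's axis. Out of contact it lies 25 mm below the probe's origin (z = -25 mm in the probe's frame); it moves up towards the origin when pressed
- plunger (a joint): How far the probe's spring tip is pushed in, in m: 0 fully out, 0.010 fully in. The spring takes 2 N before it starts to move, about 4 N at half travel (0.005) and 6 N at full travel
- holder: Fixed grey block 56 x 56 x 62 mm high with an upright through hole 15 mm in diameter in its middle, in which the probe's nose hangs freely; the probe comes straight up, and its tip clears the block after a lift of 55 mm. Origin: centre of the underside
- pack: The pack to test, on a tilting cradle: blue block 70 (x) x 150 (y) x 38 mm (z) in a grey tray. Origin: on the tilt axis at mid-length, 50 mm above the table; the top face lies at z = +32 mm. z points square out of that face; y is level, along the pack. The face leans to its own -x side (roughly to the robot) by 0.15 to 0.5 rad. Nothing here gives way under the probe: the hinge is stiff
- cradle: Fixed aluminium cradle under the pack to test: base 110 x 178 x 12 mm, two end cheeks 66 mm high standing 81 to 89 mm from the middle along y, a 6 mm black knob outside each. The tray's lip on the low edge ends 20 mm below the pack's top face. Origin: centre of the underside, 50 mm below the pack's origin
- contact (a point): Centre of the outer face of the round bare steel contact, 22 mm in diameter, standing 2 mm proud of the pack's top face, at x = 0, y = +45 mm, z = +34 mm in the pack's frame; axes as the pack's
- other_pack: The other pack, alike and on a like cradle, same origin and axes, but its steel contact is a long strip, 12 (x) x 70 mm (y), centred at y = +30 mm. Not to be touched with the probe
- charger: Bystander: black charger box 115 x 50 x 32 mm lying on the table. Origin: centre of its underside
- loose_pack: Bystander: blue pack 70 x 150 x 38 mm lying flat on the table. Origin: centre of its underside
- tape: Bystander: black ring of tape, 84 mm across, 19 mm high, lying flat. Origin: centre of its underside
- driver: Bystander: screwdriver lying on the table
Things that resemble listed ones, but are neither listed nor needed, are in the scene too. Leave any purple look-alike of the probe alone.

How it is judged:
By the outcome, as a careful person would: the job done as asked, in the order asked, and still so for the second after the job is handed in, while the arm keeps its last pose, push and grip.
It also fails if it takes over 32 s, if anything falls off the work surface, if the arm or the gripper's body presses on something with over 40 N, if the wrist force passes 120 N, or if a joint passes its speed limit or range.

## Working session

There is one attempt and no reset: what is moved stays moved. The work goes in short steps, Python scripts to look and compute and a tool call to move; the robot and the scene stay as the last step left them, time stands still between calls to the robot, and variables do not carry over. Pictures are saved under pics/ and viewed, at most 10 in all, crops included, and the job is handed in when it is done.

Besides the shell and the picture viewer there is one more tool, called after "Emit:" by a JSON object that holds its "api" and its "payload". arm_command: Moves the arm, as the interface text tells. Shift numbers are shares of 0.8 m and turn numbers shares of 360 degrees, none past 1 either way. Its arguments: {"type":"object","properties":{"increments":{"type":"array","items":{"type":"object","properties":{"tx":{"type":"number","minimum":-1,"maximum":1},"ty":{"type":"number","minimum":-1,"maximum":1},"tz":{"type":"number","minimum":-1,"maximum":1},"rx":{"type":"number","minimum":-1,"maximum":1},"ry":{"type":"number","minimum":-1,"maximum":1},"rz":{"type":"number","minimum":-1,"maximum":1},"jaw":{"type":"number"}}}},"newtons":{"type":"number"}},"required":["increments"]}

```bash
mkdir -p pics
python3 - <<'E'
from station import robot
import cv2
s=robot.get_state()
for k,v in s.items(): print(k,v)
for n in("scene","top"):
    f=robot.grab_frame(n); cv2.imwrite(f"pics/{n}0.png",f)
    c=robot.calibration(n); print(n,c)
    cv2.imwrite(f"pics/{n}0x.png",cv2.resize(f,(800,600),interpolation=cv2.INTER_CUBIC))
E
```

```text
time 0.0
joint_positions [ 1.22151454  0.61595094 -0.01264004  1.42493569  0.00809133  1.10341882
 -0.04037877]
qvel [ 1.65303095e-04  2.67898277e-04  1.04030800e-03 -2.67766242e-04
  1.96081412e-03  1.03782406e-03  6.73067004e-05]
tau [-5.74349929e-05 -4.69226110e+01  2.59139501e-01 -1.71035886e+01
  9.84656479e-03  9.65363433e-03 -3.14353663e-06]
ee_pos [ 0.20595608 -0.61567635  0.23010532]
eef_rot [-3.09814944e+00 -5.04564599e-01  7.01048610e-04]
force [ 0.81062919 -1.16154514  0.0453144 ]
moment [ 0.00574074  0.00583322 -0.01720744]
gripper_force 0.0
grip_width 0.08531514533491388
scene {'K': array([[431.00191113,   0.        , 252.50846438],
       [  0.        , 431.00191113, 191.36205065],
       [  0.        ,   0.        ,   1.        ]]), 'position': array([ 1.13760762, -0.80428516,  0.8214057 ]), 'rotation': array([0.91108883, 0.30332227, 0.64713453])}
top {'K': array([[475.91658372,   0.        , 256.19751982],
       [  0.        , 475.91658372, 198.36669955],
       [  0.        ,   0.        ,   1.        ]]), 'position': array([ 0.2686814 , -0.00378033,  1.29321359]), 'rotation': array([ 0.17518022, -0.16113139, -1.49128531])}
```

View pics/scene0x.png

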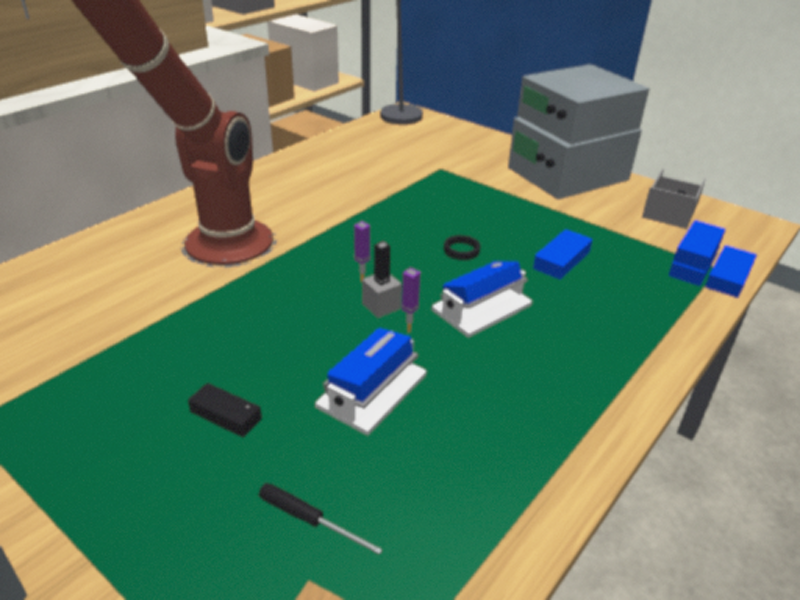

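View pics/top0x.png

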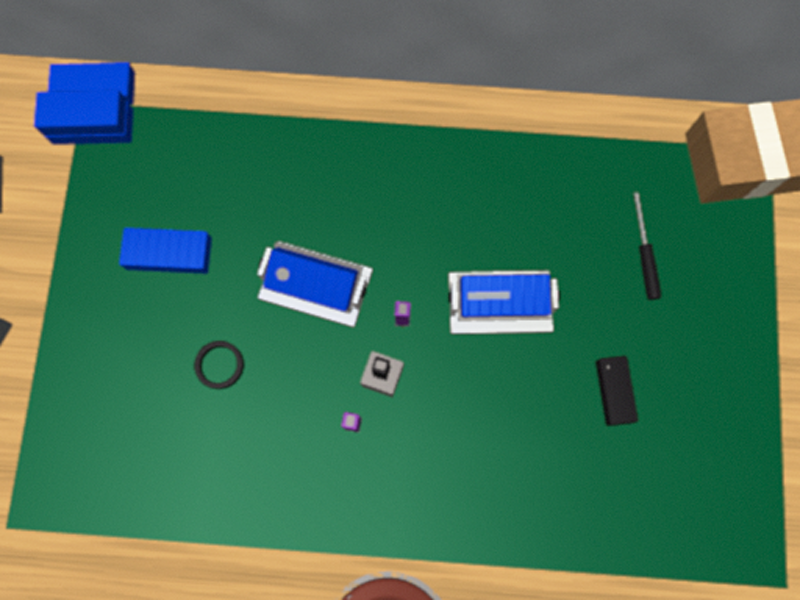

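The scene view shows the black probe in the grey holder at (382,262), with purple look-alikes on either side at (362,245) and (411,290). The top view shows the round-contact pack at (313,280), its contact at (283,274), and the strip pack at (505,297). I'll enlarge both views.

Run:
```python
import cv2
t=cv2.imread("pics/top0.png"); s=cv2.imread("pics/scene0.png")
# top crop origin (160,150) 115x86 x6.9 ; 
cv2.imwrite("pics/tc.png",cv2.resize(t[150:280,160:280],None,fx=4.6,fy=4.6,interpolation=cv2.INTER_CUBIC))
cv2.imwrite("pics/sc.png",cv2.resize(s[135:220,220:350],None,fx=6,fy=6,interpolation=cv2.INTER_CUBIC))
```

```text
(no output)
```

View pics/tc.png

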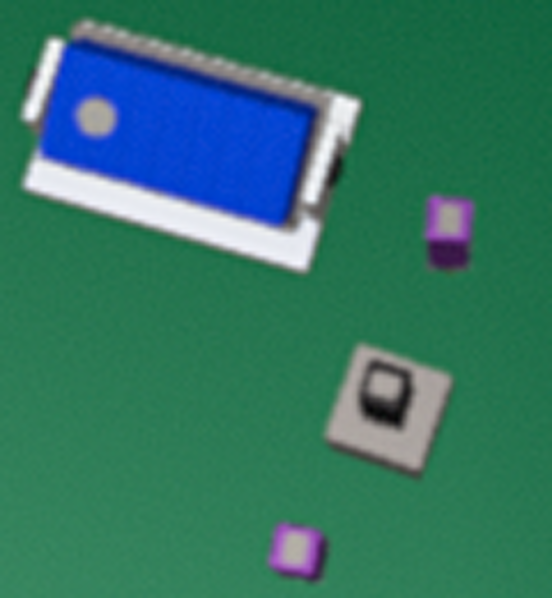

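View pics/sc.png

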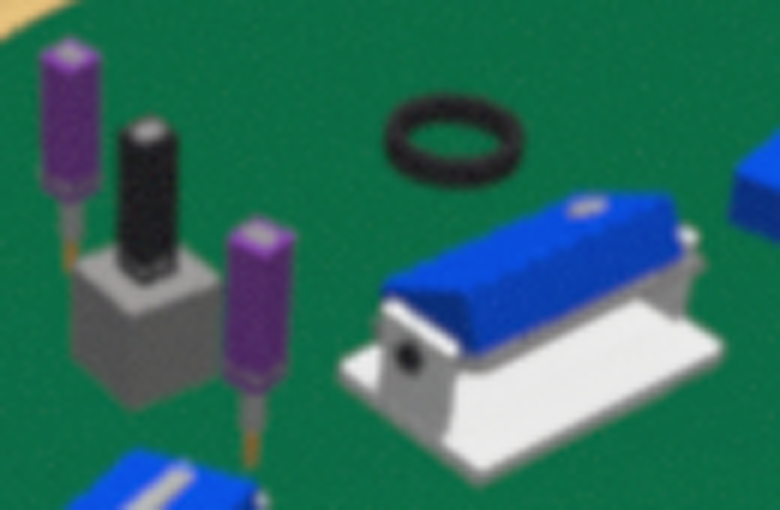

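The top crop shows the contact at (96,117), the pack face corners at (72,40), (318,103), (290,226) and (42,158), and the probe's rear centre at about (387,382). The scene crop shows the contact at (588,207) and the probe's rear at (149,131). Next I'll fit the poses.

```bash
cat > h.py <<'E'
import numpy as np, cv2
from scipy.spatial.transform import Rotation as R
from scipy.optimize import least_squares
from station import robot
C={n:robot.calibration(n) for n in("scene","top")}
def proj(n,P):
    c=C[n]; p=(np.atleast_2d(P)-c["position"])@R.from_rotvec(c["rotation"]).as_matrix()
    p=p*[1,-1,-1]; q=p@c["K"].T; return q[:,:2]/q[:,2:]
tc=lambda a:(np.array(a,float)+.5)/4.6-.5+[160,150]
sc=lambda a:(np.array(a,float)+.5)/6-.5+[220,135]
E
python3 - <<'E'
from h import *
def pk(p):
    Rz=R.from_euler('z',p[2]); Rt=Rz*R.from_euler('y',-p[3]); o=np.array([p[0],p[1],.05])
    return Rz,Rt,o
F=np.array([[-35,-75,32],[-35,75,32],[35,75,32],[35,-75,32]])/1e3  # A B C D
c=np.array([0,.045,.034]); B=np.array([[-55,-89,-38],[-55,89,-38],[55,-89,-38],[55,89,-38]])/1e3
def res(p):
    Rz,Rt,o=pk(p); f=Rt.apply(F)+o; b=Rz.apply(B)+o; k=Rt.apply(c)+o
    return np.concatenate([(proj("top",f)-tc([[290,226],[42,158],[72,40],[318,103]])).ravel(),
     (proj("scene",f)-sc([[383,286],[578,196],[672,196],[467,291]])).ravel(),
     2*(proj("top",k)-tc([96,117])).ravel(),2*(proj("scene",k)-sc([588,207])).ravel(),
     (proj("top",b[[0,1]])-tc([[305,270],[22,188]])).ravel(),(proj("scene",b[[0,2,3]])-sc([[340,367],[480,475],[722,348]])).ravel()])
r=least_squares(res,[.55,.1,-.2,.3],loss='soft_l1'); print("pack",r.x); print(res(r.x).round(1).reshape(-1,2).tolist())
Rz,Rt,o=pk(r.x); print("contact",Rt.apply(c)+o,"normal",Rt.apply([0,0,1]))
H=np.array([[28,28,62],[28,-28,62],[-28,-28,62],[-28,28,62]])/1e3
def rh(p):
    f=R.from_euler('z',p[2]).apply(H)+[p[0],p[1],0]
    return np.concatenate([(proj("top",f)-tc([[360,343],[453,377],[420,475],[326,440]])).ravel(),
     (proj("scene",[[p[3],p[4],.147]])-sc([149,131])).ravel(),(proj("top",[[p[3],p[4],.147]])-tc([387,382])).ravel(),
     (proj("scene",f[[1,2,3]])-sc([[137,315],[75,265],[140,238]])).ravel()*.5, 5e2*(p[3:]-p[:2])])
r=least_squares(rh,[.4,0,-.2,.4,0]); print("holder",r.x,rh(r.x).round(1).tolist())
for a,b in(([450,217],[262,232]),([296,549],[70,50])):
    q=least_squares(lambda p:np.r_[(proj("top",p)-tc(a)).ravel(),(proj("scene",p)-sc(b)).ravel()],[.4,0,.14]);print("purple",q.x,q.fun.round(1))
E
```

```text
pack [ 0.58859615  0.17248267 -0.20476603  0.43799687]
[[-1.0, 0.5], [-1.0, 0.2], [-2.1, 0.6], [-0.9, 2.0], [-1.0, 0.1], [0.7, -0.7], [0.6, 0.1], [0.0, 0.8], [1.1, -0.6], [-0.1, 0.7], [1.0, -0.3], [0.9, 0.2], [-0.2, 0.3], [0.7, -0.2], [0.4, -0.2]]
contact [0.58362733 0.21947475 0.0807905 ] normal [-0.41526568  0.08624102  0.90560306]
holder [ 0.43026124  0.0402701  -0.25460376  0.43118569  0.0403105 ] [-0.1, 0.6, -0.1, 0.1, 0.2, -0.9, 0.2, -0.2, -0.1, 0.5, -0.2, 0.6, -0.5, 0.2, -0.4, 0.1, 1.5, -0.5, 0.5, 0.0]
purple [0.52493992 0.01320217 0.14335267] [ 0.  0.  0. -0.]
purple [0.34254482 0.08048339 0.144056  ] [-0.1 -0.1 -0.1  0. ]
```

```bash
cat > fit.py <<'E'
from h import *
from scipy.optimize import minimize
S=4
def box(lo,hi,T):   # faces of a box, as (normal, corners)
    o=[]
    for a in range(3):
        for s,v in((-1,lo[a]),(1,hi[a])):
            b,c=[(a+1)%3,(a+2)%3]; P=np.zeros((4,3)); P[:,a]=v
            P[:,b]=[lo[b],hi[b],hi[b],lo[b]]; P[:,c]=[lo[c],lo[c],hi[c],hi[c]]
            n=np.zeros(3); n[a]=s; o.append((T[0].apply(n),T[0].apply(P/1e3)+T[1]))
    return o
def cost(n,img,roi,faces,sh):
    x0,y0,x1,y1=roi; w,h=x1-x0,y1-y0; L=np.zeros((h*S,w*S),np.uint8)
    for i,(nn,P) in enumerate(faces):
        if nn@(C[n]["position"]-P.mean(0))<=0: continue
        q=(proj(n,P)+sh-[x0,y0]+.5)*S-.5
        cv2.fillPoly(L,[np.round(q*16).astype(np.int32)],i+1,shift=4)
    M=[cv2.GaussianBlur(cv2.resize((L==i).astype(np.float32),(w,h),interpolation=cv2.INTER_AREA),(0,0),.7).ravel() for i in np.unique(L)]
    A=np.array(M).T; I=img[y0:y1,x0:x1].reshape(-1,3).astype(np.float32)
    X=np.linalg.solve(A.T@A+1e-2*np.eye(A.shape[1]),A.T@I); return ((A@X-I)**2).mean()
def packfaces(p):
    Rz=R.from_euler('z',p[2]); Rt=Rz*R.from_euler('y',-p[3]); o=np.array([p[0],p[1],.05]); f=[]
    f+=box([-55,-89,-50],[55,89,-38],(Rz,o))
    far=box([-30,81,-38],[30,89,16],(Rz,o)); near=box([-30,-89,-38],[30,-81,16],(Rz,o))
    t=np.linspace(0,2*np.pi,40); d=np.c_[11*np.cos(t),45+11*np.sin(t),34+0*t]/1e3
    return f+far+box([-38,-78,-9],[38,78,12],(Rt,o))+box([-35,-75,12],[35,75,32],(Rt,o))+[(Rt.apply([0,0,1]),Rt.apply(d)+o)]+near
def probefaces(p):
    Z=R.from_euler('z',p[2]); Y=R.from_euler('z',p[3]); o=np.array([p[0],p[1],0])
    return box([-28,-28,0],[28,28,62],(Z,o))+box([-12,-12,62],[12,12,147],(Y,o))
def fit(ff,p0,st,rois,imgs):
    k=len(p0)
    def J(v):
        p=np.array(p0)+v[:k]*st; f=ff(p); s=v[k:].reshape(2,2)
        return sum(cost(n,imgs[n],rois[n],f,s[i]) for i,n in enumerate(("top","scene")))+1.*(s**2).sum()
    b=None
    for _ in range(3):
        b=minimize(J,np.zeros(k+4) if b is None else b.x,method="Powell" if _==0 else "Nelder-Mead",options=dict(maxfev=1200,initial_simplex=None))
    return np.array(p0)+b.x[:k]*st,b.x[k:],b.fun,J(np.zeros(k+4))
if __name__=="__main__":
    im={n:cv2.imread(f"pics/{n}0.png") for n in("top","scene")}
    p,s,f,f0=fit(packfaces,[.5886,.1725,-.2048,.438],[.003,.003,.03,.03],dict(top=(160,150,241,212),scene=(273,160,345,218)),im)
    print("pack",p,s,f,f0); T=R.from_euler('z',p[2])*R.from_euler('y',-p[3]); print(T.apply([0,.045,.034])+[p[0],p[1],.05],T.apply([0,0,1]))
    p,s,f,f0=fit(probefaces,[.431,.0403,-.255,.0],[.003,.003,.03,.1],dict(top=(226,220,262,256),scene=(230,152,256,206)),im)
    print("probe",p,s,f,f0)
E
time python3 fit.py
```

```text
pack [ 0.58799562  0.17397913 -0.21681998  0.43644659] [ 0.0777286   0.02655103 -0.04725492 -0.33252785] 366.8573229599467 486.68075865030164
[0.58364022 0.22101741 0.08081282] [-0.41282442  0.0909381   0.90625949]
probe [ 0.43209542  0.04209979 -0.26536925 -0.28661652] [ 7.95355943e-12 -5.33447291e-03 -4.54995494e-01 -6.71329844e-01] 405.64171796592296 597.5892104079863fit.py:37: OptimizeWarning: Unknown solver options: initial_simplex
  b=minimize(J,np.zeros(k+4) if b is None else b.x,method="Powell" if _==0 else "Nelder-Mead",options=dict(maxfev=1200,initial_simplex=None))

real	0m21.535s
user	0m21.506s
sys	0m0.330s
```

```bash
cat > plan.py <<'E'
from h import *
def share(Rcur,d): return (Rcur.inv().apply(d)/.8).round(4)
s=robot.get_state(); Rc=R.from_rotvec(s["eef_rot"]); p=s["ee_pos"]
E
python3 - <<'E'
from plan import *
a=np.array([.38,-.35,.231]); b=np.array([.432,.042,.231])
print(share(Rc,a-p)/8, share(Rc,b-a)/10)
# desired grasp orientation: z down, x at -0.27
th=-.27; M=np.array([[np.cos(th),np.sin(th),0],[np.sin(th),-np.cos(th),0],[0,0,-1]]).T
print((Rc.inv()*R.from_matrix(M)).as_rotvec(degrees=True)/360)
E
```

```text
[ 3.89625e-02 -3.07500e-02 -5.00000e-05] [ 0.02171 -0.04441  0.0001 ]
[-0.00035985  0.00011369  0.09436108]
```

Emit:
{"api": "arm_command", "payload": {"increments": [{"tx": 0.039,"ty": -0.031,"jaw": 1},{"tx": 0.039,"ty": -0.031},{"tx": 0.039,"ty": -0.031},{"tx": 0.039,"ty": -0.031},{"tx": 0.039,"ty": -0.031}]}}

```text
invalid input
```

Emit:
{"api": "arm_command", "payload": {"increments": [{"tx": 0.039,"ty": -0.031},{"tx": 0.039,"ty": -0.031},{"tx": 0.039,"ty": -0.031},{"tx": 0.022,"ty": -0.044},{"tx": 0.022,"ty": -0.044}]}}

```text
invalid input
```

Emit:
{"api": "arm_command", "payload": {"increments": [{"tx": 0.022,"ty": -0.044},{"tx": 0.022,"ty": -0.044},{"tx": 0.022,"ty": -0.044},{"tx": 0.022,"ty": -0.044},{"tx": 0.022,"ty": -0.044}]}}

```text
invalid input
```

Emit:
{"api": "arm_command", "payload": {"increments": [{"tx": 0.022,"ty": -0.044},{"tx": 0.022,"ty": -0.044},{"tx": 0.022,"ty": -0.044},{"rz": 0.019},{"rz": 0.019}]}}

```text
invalid input
```

Emit:
{"api": "arm_command", "payload": {"increments": [{"rz": 0.019},{"rz": 0.019},{"rz": 0.0185},{"tx": 0},{"tx": 0}]}}

```text
invalid input
```

```bash
cat > go.py <<'E'
from plan import *
import sys
def go(tgt,th):
    M=np.array([[np.cos(th),np.sin(th),0],[np.sin(th),-np.cos(th),0],[0,0,-1]]).T
    print(s["time"],p,"d",share(Rc,np.array(tgt)-p),"r",(Rc.inv()*R.from_matrix(M)).as_rotvec(degrees=True)/360)
E
python3 - <<'E'
from go import *
go([.432,.042,.086],-.27)
f=robot.grab_frame("top"); g=robot.grab_frame("scene")
v=[cv2.resize(x,None,fx=6,fy=6,interpolation=cv2.INTER_CUBIC) for x in(f[205:265,215:275],g[115:195,215:275])]
cv2.imwrite("pics/a.png",np.hstack([v[0],v[1][:360]]))
E
```

```text
0.1 [ 0.2059907  -0.61576187  0.23025705] d [ 0.5288 -0.6896  0.1819] r [-0.00035985  0.00011369  0.09436108]
```

View pics/a.png

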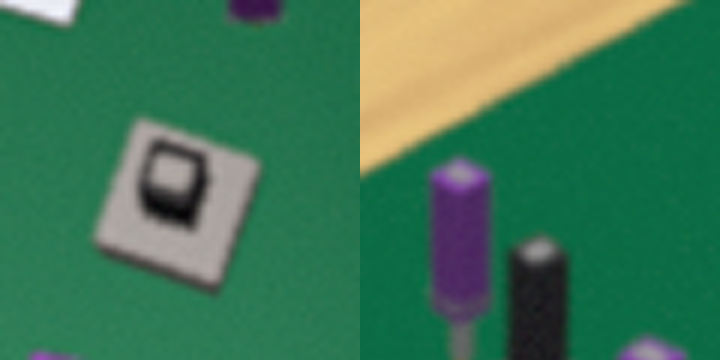

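The calls were refused, so each row probably needs all of its fields. The arm hasn't moved. The crop shows the probe top at (172,172) turned about the same as the holder.

Emit:
{"api": "arm_command", "payload": {"increments": [{"tx": 0.039,"ty": -0.031,"tz": 0,"rx": 0,"ry": 0,"rz": 0,"jaw": 1},{"tx": 0.039,"ty": -0.031,"tz": 0,"rx": 0,"ry": 0,"rz": 0,"jaw": 1},{"tx": 0.039,"ty": -0.031,"tz": 0,"rx": 0,"ry": 0,"rz": 0,"jaw": 1},{"tx": 0.039,"ty": -0.031,"tz": 0,"rx": 0,"ry": 0,"rz": 0,"jaw": 1},{"tx": 0.039,"ty": -0.031,"tz": 0,"rx": 0,"ry": 0,"rz": 0,"jaw": 1}]}}

```text
time: 0.62
ee_pos: [0.3155, -0.4475, 0.2312]
eef_rot: [-3.101, -0.504, -0.0]
force: [1.1, -0.9, 0.0]
grip_width: 0.0856
gripper_force: 0.0
```

Emit:
{"api": "arm_command", "payload": {"increments": [{"tx": 0.039,"ty": -0.031,"tz": 0,"rx": 0,"ry": 0,"rz": 0,"jaw": 1},{"tx": 0.039,"ty": -0.031,"tz": 0,"rx": 0,"ry": 0,"rz": 0,"jaw": 1},{"tx": 0.039,"ty": -0.031,"tz": 0,"rx": 0,"ry": 0,"rz": 0,"jaw": 1},{"tx": 0.022,"ty": -0.044,"tz": 0,"rx": 0,"ry": 0,"rz": 0,"jaw": 1},{"tx": 0.022,"ty": -0.044,"tz": 0,"rx": 0,"ry": 0,"rz": 0,"jaw": 1}]}}

```text
time: 1.03
ee_pos: [0.392, -0.2691, 0.2312]
eef_rot: [-3.1, -0.507, -0.001]
force: [1.0, 0.3, 0.8]
grip_width: 0.0855
gripper_force: 0.0
```

Emit:
{"api": "arm_command", "payload": {"increments": [{"tx": 0.022,"ty": -0.044,"tz": 0,"rx": 0,"ry": 0,"rz": 0,"jaw": 1},{"tx": 0.022,"ty": -0.044,"tz": 0,"rx": 0,"ry": 0,"rz": 0,"jaw": 1},{"tx": 0.022,"ty": -0.044,"tz": 0,"rx": 0,"ry": 0,"rz": 0,"jaw": 1},{"tx": 0.022,"ty": -0.044,"tz": 0,"rx": 0,"ry": 0,"rz": 0,"jaw": 1},{"tx": 0.022,"ty": -0.044,"tz": 0,"rx": 0,"ry": 0,"rz": 0,"jaw": 1}]}}

```text
time: 1.45
ee_pos: [0.4185, -0.0745, 0.2315]
eef_rot: [3.101, 0.504, 0.001]
force: [0.7, 0.1, -0.2]
grip_width: 0.0855
gripper_force: 0.0
```

Emit:
{"api": "arm_command", "payload": {"increments": [{"tx": 0.022,"ty": -0.044,"tz": 0,"rx": 0,"ry": 0,"rz": 0,"jaw": 1},{"tx": 0.022,"ty": -0.044,"tz": 0,"rx": 0,"ry": 0,"rz": 0,"jaw": 1},{"tx": 0.022,"ty": -0.044,"tz": 0,"rx": 0,"ry": 0,"rz": 0,"jaw": 1},{"tx": 0,"ty": 0,"tz": 0,"rx": 0,"ry": 0,"rz": 0.019,"jaw": 1},{"tx": 0,"ty": 0,"tz": 0,"rx": 0,"ry": 0,"rz": 0.019,"jaw": 1}]}}

```text
time: 1.87
ee_pos: [0.4353, 0.0437, 0.2314]
eef_rot: [-3.138, -0.134, -0.001]
force: [0.2, -0.4, 0.4]
grip_width: 0.0855
gripper_force: 0.0
```

Emit:
{"api": "arm_command", "payload": {"increments": [{"tx": 0,"ty": 0,"tz": 0,"rx": 0,"ry": 0,"rz": 0.019,"jaw": 1},{"tx": 0,"ty": 0,"tz": 0,"rx": 0,"ry": 0,"rz": 0.019,"jaw": 1},{"tx": 0,"ty": 0,"tz": 0,"rx": 0,"ry": 0,"rz": 0.0185,"jaw": 1},{"tx": 0,"ty": 0,"tz": 0,"rx": 0,"ry": 0,"rz": 0,"jaw": 1},{"tx": 0,"ty": 0,"tz": 0,"rx": 0,"ry": 0,"rz": 0,"jaw": 1}]}}

```text
time: 2.28
ee_pos: [0.4351, 0.0407, 0.2313]
eef_rot: [3.113, -0.419, -0.0]
force: [-0.3, -0.7, 0.1]
grip_width: 0.0851
gripper_force: 0.0
```

Run:
```python
from go import *
go([.432,.042,.086],-.27)
```

```text
2.2833 [0.43509821 0.04068317 0.23132039] d [-0.0042 -0.0006  0.1817] r [2.18592348e-05 6.40993160e-06 3.64568186e-04]
```

Emit:
{"api": "arm_command", "payload": {"increments": [{"tx": -0.0042,"ty": -0.0006,"tz": 0.02,"rx": 0,"ry": 0,"rz": 0,"jaw": 1},{"tx": 0,"ty": 0,"tz": 0.045,"rx": 0,"ry": 0,"rz": 0,"jaw": 1},{"tx": 0,"ty": 0,"tz": 0.045,"rx": 0,"ry": 0,"rz": 0,"jaw": 1},{"tx": 0,"ty": 0,"tz": 0.04,"rx": 0,"ry": 0,"rz": 0,"jaw": 1},{"tx": 0,"ty": 0,"tz": 0.0317,"rx": 0,"ry": 0,"rz": 0,"jaw": 1}]}}

```text
time: 2.7
ee_pos: [0.4314, 0.0419, 0.0842]
eef_rot: [-3.113, 0.42, 0.002]
force: [0.6, 0.4, -0.3]
grip_width: 0.0859
gripper_force: 0.0
```

Emit:
{"api": "arm_command", "payload": {"increments": [{"tx": 0,"ty": 0,"tz": 0,"rx": 0,"ry": 0,"rz": 0,"jaw": 1},{"tx": 0,"ty": 0,"tz": 0,"rx": 0,"ry": 0,"rz": 0,"jaw": -0.3},{"tx": 0,"ty": 0,"tz": 0,"rx": 0,"ry": 0,"rz": 0,"jaw": -0.5},{"tx": 0,"ty": 0,"tz": 0,"rx": 0,"ry": 0,"rz": 0,"jaw": -0.7},{"tx": 0,"ty": 0,"tz": 0,"rx": 0,"ry": 0,"rz": 0,"jaw": -1}], "newtons": 40}}

```text
time: 3.12
ee_pos: [0.4333, 0.0421, 0.0876]
eef_rot: [-3.112, 0.424, -0.006]
force: [0.5, 0.1, 0.3]
grip_width: 0.0391
gripper_force: 0.0
```

Emit:
{"api": "arm_command", "payload": {"increments": [{"tx": 0,"ty": 0,"tz": 0,"rx": 0,"ry": 0,"rz": 0,"jaw": -1},{"tx": 0,"ty": 0,"tz": 0,"rx": 0,"ry": 0,"rz": 0,"jaw": -1},{"tx": 0,"ty": 0,"tz": 0,"rx": 0,"ry": 0,"rz": 0,"jaw": -1},{"tx": 0,"ty": 0,"tz": 0,"rx": 0,"ry": 0,"rz": 0,"jaw": -1},{"tx": 0,"ty": 0,"tz": 0,"rx": 0,"ry": 0,"rz": 0,"jaw": -1}], "newtons": 60}}

```text
time: 3.53
ee_pos: [0.4328, 0.0419, 0.0872]
eef_rot: [-3.112, 0.424, -0.004]
force: [-1.2, -1.9, 6.1]
grip_width: 0.0235
gripper_force: 57.6
```

Emit:
{"api": "arm_command", "payload": {"increments": [{"tx": 0,"ty": 0,"tz": -0.01,"rx": 0,"ry": 0,"rz": 0,"jaw": -1},{"tx": 0,"ty": 0,"tz": -0.03,"rx": 0,"ry": 0,"rz": 0,"jaw": -1},{"tx": 0,"ty": 0,"tz": -0.04,"rx": 0,"ry": 0,"rz": 0,"jaw": -1},{"tx": 0,"ty": 0,"tz": -0.04,"rx": 0,"ry": 0,"rz": 0,"jaw": -1},{"tx": 0,"ty": 0,"tz": -0.03,"rx": 0,"ry": 0,"rz": 0,"jaw": -1}]}}

```text
time: 3.95
ee_pos: [0.4322, 0.0421, 0.2088]
eef_rot: [-3.112, 0.424, -0.004]
force: [1.2, 1.0, -2.0]
grip_width: 0.0232
gripper_force: 58.7
```

Emit:
{"api": "arm_command", "payload": {"increments": [{"tx": 0,"ty": 0,"tz": 0,"rx": 0,"ry": 0,"rz": 0,"jaw": -1},{"tx": 0,"ty": 0,"tz": 0,"rx": 0,"ry": 0,"rz": 0,"jaw": -1},{"tx": 0,"ty": 0,"tz": 0,"rx": 0,"ry": 0,"rz": 0,"jaw": -1},{"tx": 0,"ty": 0,"tz": 0,"rx": 0,"ry": 0,"rz": 0,"jaw": -1},{"tx": 0,"ty": 0,"tz": 0,"rx": 0,"ry": 0,"rz": 0,"jaw": -1}]}}

```text
time: 4.37
ee_pos: [0.431, 0.0418, 0.2047]
eef_rot: [3.112, -0.424, -0.005]
force: [-0.0, 0.2, -2.8]
grip_width: 0.0235
gripper_force: 58.8
```

Run:
```python
from go import *
print(s["force"],s["grip_width"],p,Rc.as_matrix().round(3).tolist())
f=robot.grab_frame("top"); g=robot.grab_frame("scene"); cv2.imwrite("pics/top1.png",f); cv2.imwrite("pics/scene1.png",g)
q=proj("scene",p)[0]; print(q, proj("scene",Rc.apply([0,0,.078])+p))
x,y=(q-[50,35]).astype(int); print(x,y)
cv2.imwrite("pics/s1c.png",cv2.resize(g[y:y+100,x:x+100],None,fx=6,fy=6,interpolation=cv2.INTER_CUBIC))
```

```text
[-0.03325255  0.21707213 -2.82960154] 0.023486590795711595 [0.43099422 0.04184168 0.20468697] [[0.964, -0.267, -0.003], [-0.267, -0.964, -0.0], [-0.003, 0.001, -1.0]]
[244.85082852 139.72998704] [[244.44323955 162.43105961]]
194 104
```

View pics/s1c.png

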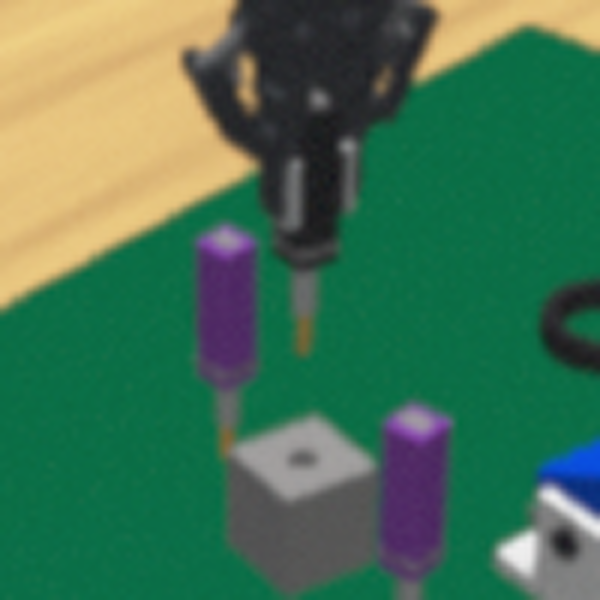

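The scene crop shows the probe gripped upright and clear of the holder. Its tip is at (303,356), within about 1 mm of the prediction.

```bash
cat > fin.py <<'E'
from plan import *
c=np.array([.5836,.2205,.0808]); T=R.from_euler('z',-.2145)*R.from_euler('y',-.437)
Rf=T*R.from_euler('x',np.pi); n=T.apply([0,0,1])
def rel(h):  # to TCP target at height h over the contact
    print(s["time"],"p",p,"r",((Rc.inv()*Rf).as_rotvec(degrees=True)/360).round(4),"d_final_axes",share(Rf,c+h*n-p),"d_now",share(Rc,c+h*n-p),
     "lat mm",(T.inv().apply(p-c)*1e3).round(2),"F",T.inv().apply(s["force"]).round(2))
E
python3 -c "
from fin import *
rel(.12)"
```

```text
4.4667 p [0.43144261 0.04189237 0.20499963] r [ 0.0021  0.0699 -0.0088] d_final_axes [ 0.0596 -0.2586  0.0492] d_now [ 0.0602 -0.2624  0.019 ] lat mm [ -47.69 -206.9   159.36] F [-0.23  0.18 -2.32]
```

Emit:
{"api": "arm_command", "payload": {"increments": [{"tx": 0,"ty": 0,"tz": 0,"rx": 0.0004,"ry": 0.014,"rz": -0.0018,"jaw": -1},{"tx": 0,"ty": 0,"tz": 0,"rx": 0.0004,"ry": 0.014,"rz": -0.0018,"jaw": -1},{"tx": 0,"ty": 0,"tz": 0,"rx": 0.0004,"ry": 0.014,"rz": -0.0018,"jaw": -1},{"tx": 0,"ty": 0,"tz": 0,"rx": 0.0004,"ry": 0.014,"rz": -0.0018,"jaw": -1},{"tx": 0,"ty": 0,"tz": 0,"rx": 0.0004,"ry": 0.014,"rz": -0.0018,"jaw": -1}]}}

```text
time: 4.88
ee_pos: [0.4313, 0.0403, 0.2053]
eef_rot: [3.008, -0.33, 0.641]
force: [0.2, -2.0, -2.6]
grip_width: 0.0233
gripper_force: 58.7
```

Emit:
{"api": "arm_command", "payload": {"increments": [{"tx": 0.0085,"ty": -0.025,"tz": 0,"rx": 0,"ry": 0,"rz": 0,"jaw": -1},{"tx": 0.0085,"ty": -0.035,"tz": 0,"rx": 0,"ry": 0,"rz": 0,"jaw": -1},{"tx": 0.0085,"ty": -0.04,"tz": 0,"rx": 0,"ry": 0,"rz": 0,"jaw": -1},{"tx": 0.0085,"ty": -0.04,"tz": 0,"rx": 0,"ry": 0,"rz": 0,"jaw": -1},{"tx": 0.0085,"ty": -0.04,"tz": 0,"rx": 0,"ry": 0,"rz": 0,"jaw": -1}]}}

```text
time: 5.3
ee_pos: [0.4944, 0.1758, 0.2187]
eef_rot: [3.007, -0.329, 0.637]
force: [1.2, -0.5, -1.3]
grip_width: 0.0233
gripper_force: 58.8
```

Emit:
{"api": "arm_command", "payload": {"increments": [{"tx": 0.0085,"ty": -0.04,"tz": 0.01,"rx": 0,"ry": 0,"rz": 0,"jaw": -1},{"tx": 0.0085,"ty": -0.0386,"tz": 0.02,"rx": 0,"ry": 0,"rz": 0,"jaw": -1},{"tx": 0,"ty": 0,"tz": 0.019,"rx": 0,"ry": 0,"rz": 0,"jaw": -1},{"tx": 0,"ty": 0,"tz": 0,"rx": 0,"ry": 0,"rz": 0,"jaw": -1},{"tx": 0,"ty": 0,"tz": 0,"rx": 0,"ry": 0,"rz": 0,"jaw": -1}]}}

```text
time: 5.72
ee_pos: [0.535, 0.2286, 0.1869]
eef_rot: [3.005, -0.329, 0.634]
force: [-0.6, 0.0, -1.2]
grip_width: 0.0232
gripper_force: 58.8
```

```bash
python3 -c "
from fin import *
rel(.1)"
```

```text
5.7167 p [0.53495864 0.2285785  0.18690574] r [ 0.0015  0.0032 -0.0002] d_final_axes [-0.0004 -0.0031  0.0212] d_now [ 0.0001 -0.0033  0.0212] lat mm [  0.29  -2.46 116.98] F [-1.07 -0.08 -0.87]
```

Emit:
{"api": "arm_command", "payload": {"increments": [{"tx": 0,"ty": -0.0031,"tz": 0.005,"rx": 0.0015,"ry": 0.0032,"rz": 0,"jaw": -1},{"tx": 0,"ty": 0,"tz": 0.01,"rx": 0,"ry": 0,"rz": 0,"jaw": -1},{"tx": 0,"ty": 0,"tz": 0.01,"rx": 0,"ry": 0,"rz": 0,"jaw": -1},{"tx": 0,"ty": 0,"tz": 0.005,"rx": 0,"ry": 0,"rz": 0,"jaw": -1},{"tx": 0,"ty": 0,"tz": 0,"rx": 0,"ry": 0,"rz": 0,"jaw": -1}]}}

```text
time: 6.13
ee_pos: [0.5463, 0.2286, 0.166]
eef_rot: [3.006, -0.328, 0.67]
force: [1.1, -0.0, -2.2]
grip_width: 0.0235
gripper_force: 58.8
```

Emit:
{"api": "arm_command", "payload": {"increments": [{"tx": 0,"ty": 0,"tz": 0,"rx": 0,"ry": 0,"rz": 0,"jaw": -1},{"tx": 0,"ty": 0,"tz": 0,"rx": 0,"ry": 0,"rz": 0,"jaw": -1},{"tx": 0,"ty": 0,"tz": 0,"rx": 0,"ry": 0,"rz": 0,"jaw": -1},{"tx": 0,"ty": 0,"tz": 0,"rx": 0,"ry": 0,"rz": 0,"jaw": -1},{"tx": 0,"ty": 0,"tz": 0,"rx": 0,"ry": 0,"rz": 0,"jaw": -1}]}}

```text
time: 6.55
ee_pos: [0.5464, 0.2297, 0.1672]
eef_rot: [3.008, -0.327, 0.673]
force: [0.1, -0.4, -1.5]
grip_width: 0.0235
gripper_force: 58.8
```

Run:
```python
from fin import *
rel(.08)
f=robot.grab_frame("top"); g=robot.grab_frame("scene"); cv2.imwrite("pics/top2.png",f); cv2.imwrite("pics/scene2.png",g)
out=[]
for n_,im in(("scene",g),("top",f)):
    q=proj(n_,c)[0]; t=proj(n_,p+Rc.apply([0,0,.080]))[0]; x,y=np.round(q).astype(int)-[30,40]
    print(n_,"origin",x,y,"contact",(q-[x,y]+.5)*7-.5,"tip pred",(t-[x,y]+.5)*7-.5)
    out.append(cv2.resize(im[y:y+60,x:x+56],None,fx=7,fy=7,interpolation=cv2.INTER_CUBIC))
cv2.imwrite("pics/b.png",np.hstack(out))
```

```text
6.55 p [0.54644179 0.22973056 0.16724122] r [-0.0007 -0.0005 -0.0005] d_final_axes [-0.0024  0.0014  0.0181] d_now [-0.0024  0.0015  0.0181] lat mm [ 1.91  1.11 94.52] F [-0.51 -0.41 -1.44]
scene origin 288 129 contact [210.76564743 285.02637914] tip pred [209.9081404  253.67168243]
top origin 151 135 contact [210.55034334 281.09416736] tip pred [197.36731699 280.52996979]
```

View pics/b.png

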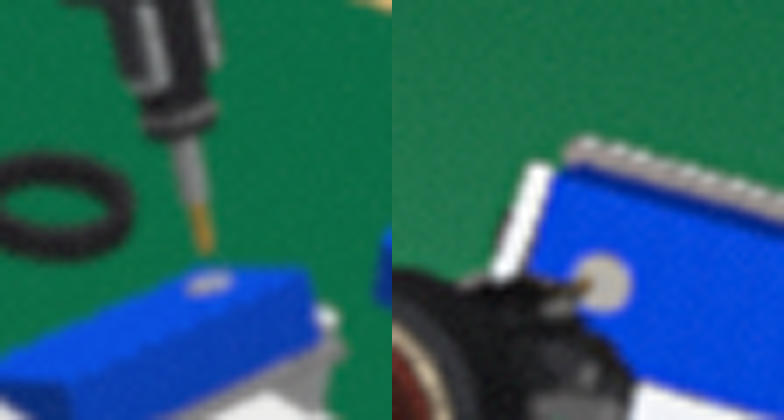

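The left panel (scene) shows the tip at (206,251) and the contact at (210,284). The right panel (top) shows the tip at (198,285) and the contact at (213,282). I'll triangulate both points for the offset.

```bash
cat > tri.py <<'E'
from fin import *
def tri(ps,pt,so=(288,129),to=(151,135)):
    f=lambda a,o:(np.array(a)+.5)/7-.5+np.array(o)
    r=least_squares(lambda x:np.r_[(proj("scene",x)-f(ps,so)).ravel(),(proj("top",x)-f(pt,to)).ravel()],[.58,.22,.09]);return r.x,r.fun.round(2)
E
python3 - <<'E'
from tri import *
t,e=tri([206,251],[198,285]); k,e2=tri([210,284],[213,282]); print(t,e,k,e2)
print("tip-contact pack mm",T.inv().apply(t-k)*1e3,"tip in tool mm",Rc.inv().apply(t-p)*1e3,"tip pred - c",T.inv().apply(p+Rc.apply([0,0,.08])-c)*1e3, "contact shift",T.inv().apply(k-c)*1e3)
E
```

```text
[0.57791251 0.22225748 0.09573643] [-0.02  0.   -0.01 -0.01] [0.5833022  0.21955045 0.08159268] [-0.1   0.03 -0.05 -0.07]
tip-contact pack mm [ 0.69261058  1.49774955 15.2872426 ] tip in tool mm [-1.10260264  0.89265068 78.37413143] tip pred - c [ 2.05725793  1.4029793  14.42405207] contact shift [ 0.25497607 -0.99117649  0.75578812]
```

Emit:
{"api": "arm_command", "payload": {"increments": [{"tx": -0.0016,"ty": 0.0018,"tz": 0.003,"rx": -0.0005,"ry": -0.0004,"rz": 0,"jaw": -1},{"tx": 0,"ty": 0,"tz": 0.005,"rx": 0,"ry": 0,"rz": 0,"jaw": -1},{"tx": 0,"ty": 0,"tz": 0.004,"rx": 0,"ry": 0,"rz": 0,"jaw": -1},{"tx": 0,"ty": 0,"tz": 0,"rx": 0,"ry": 0,"rz": 0,"jaw": -1},{"tx": 0,"ty": 0,"tz": 0,"rx": 0,"ry": 0,"rz": 0,"jaw": -1}]}}

```text
time: 7.07
ee_pos: [0.5489, 0.2275, 0.1573]
eef_rot: [3.005, -0.327, 0.667]
force: [0.0, 0.7, -1.1]
grip_width: 0.0231
gripper_force: 58.8
```

Emit:
{"api": "arm_command", "payload": {"increments": [{"tx": 0,"ty": 0,"tz": 0,"rx": 0,"ry": 0,"rz": 0,"jaw": -1},{"tx": 0,"ty": 0,"tz": 0,"rx": 0,"ry": 0,"rz": 0,"jaw": -1},{"tx": 0,"ty": 0,"tz": 0,"rx": 0,"ry": 0,"rz": 0,"jaw": -1},{"tx": 0,"ty": 0,"tz": 0,"rx": 0,"ry": 0,"rz": 0,"jaw": -1},{"tx": 0,"ty": 0,"tz": 0,"rx": 0,"ry": 0,"rz": 0,"jaw": -1}]}}

```text
time: 7.48
ee_pos: [0.5489, 0.2277, 0.1578]
eef_rot: [3.006, -0.328, 0.668]
force: [-0.1, -0.3, -1.1]
grip_width: 0.0232
gripper_force: 58.8
```

```bash
cat > rd.py <<'E'
from fin import *
rel(.075)
P=[];F=[];Q=[]
for _ in range(8):
    robot.grab_frame("scene"); a=robot.get_state(); P.append(T.inv().apply(a["ee_pos"]-c)*1e3); F.append(T.inv().apply(a["force"])); Q.append((R.from_rotvec(a["eef_rot"]).inv()*Rf).as_rotvec(degrees=True))
P,F,Q=map(np.array,(P,F,Q)); print("avg p",P.mean(0).round(2),P.std(0).round(2),"F",F.mean(0).round(2),F.std(0).round(2),"rot err deg",Q.mean(0).round(2))
E
python3 rd.py
```

```text
7.4833 p [0.54892787 0.22766087 0.1578152 ] r [-0.0002 -0.     -0.0004] d_final_axes [-0.0006 -0.0005  0.0122] d_now [-0.0007 -0.0005  0.0122] lat mm [ 0.52 -0.38 84.76] F [-0.46 -0.31 -1.01]
avg p [ 0.49 -0.4  84.71] [0.02 0.02 0.03] F [-0.49 -0.14 -1.6 ] [0.52 0.38 0.46] rot err deg [-0.05 -0.01 -0.16]
```

Emit:
{"api": "arm_command", "payload": {"increments": [{"tx": 0,"ty": 0,"tz": 0.003,"rx": 0,"ry": 0,"rz": 0,"jaw": -1},{"tx": 0,"ty": 0,"tz": 0.003,"rx": 0,"ry": 0,"rz": 0,"jaw": -1},{"tx": 0,"ty": 0,"tz": 0,"rx": 0,"ry": 0,"rz": 0,"jaw": -1},{"tx": 0,"ty": 0,"tz": 0,"rx": 0,"ry": 0,"rz": 0,"jaw": -1},{"tx": 0,"ty": 0,"tz": 0,"rx": 0,"ry": 0,"rz": 0,"jaw": -1}]}}

```text
time: 8.3
ee_pos: [0.551, 0.2273, 0.1535]
eef_rot: [3.006, -0.327, 0.668]
force: [-1.3, 0.0, 0.4]
grip_width: 0.0235
gripper_force: 59.1
```

```bash
python3 rd.py
```

```text
8.3 p [0.5509883  0.22732513 0.15349955] r [-0.0002 -0.0001 -0.0004] d_final_axes [-0.0007 -0.0003  0.0062] d_now [-0.0007 -0.0003  0.0062] lat mm [ 0.58 -0.27 79.97] F [-1.03 -0.26  0.91]
avg p [ 0.58 -0.27 79.99] [0.01 0.01 0.03] F [-0.69  0.19  0.76] [0.43 0.48 0.46] rot err deg [-0.07 -0.02 -0.16]
```

Emit:
{"api": "arm_command", "payload": {"increments": [{"tx": 0,"ty": 0,"tz": 0.002,"rx": 0,"ry": 0,"rz": 0,"jaw": -1},{"tx": 0,"ty": 0,"tz": 0.002,"rx": 0,"ry": 0,"rz": 0,"jaw": -1},{"tx": 0,"ty": 0,"tz": 0,"rx": 0,"ry": 0,"rz": 0,"jaw": -1},{"tx": 0,"ty": 0,"tz": 0,"rx": 0,"ry": 0,"rz": 0,"jaw": -1},{"tx": 0,"ty": 0,"tz": 0,"rx": 0,"ry": 0,"rz": 0,"jaw": -1}]}}

```text
time: 9.12
ee_pos: [0.5523, 0.227, 0.1506]
eef_rot: [3.006, -0.327, 0.668]
force: [-0.7, 0.7, 2.9]
grip_width: 0.0234
gripper_force: 59.2
```

```bash
sed -i 's/range(8)/range(24)/' rd.py; python3 rd.py
python3 - <<'E'
from fin import *
f=robot.grab_frame("top"); g=robot.grab_frame("scene")
out=[]
for im,(x,y) in((g,(288,129)),(f,(151,135))): out.append(cv2.resize(im[y:y+60,x:x+56],None,fx=7,fy=7,interpolation=cv2.INTER_CUBIC))
for n_,o in(("scene",(288,129)),("top",(151,135))): print(n_,(proj(n_,c)[0]-o+.5)*7-.5)
cv2.imwrite("pics/d.png",np.hstack(out))
E
```

```text
9.1167 p [0.55234099 0.22703778 0.15056807] r [-0.0002 -0.0001 -0.0004] d_final_axes [-0.0007 -0.0003  0.0022] d_now [-0.0007 -0.0003  0.0022] lat mm [ 0.59 -0.27 76.73] F [0.49 0.55 3.01]
avg p [ 0.54 -0.3  76.71] [0.02 0.02 0.02] F [-0.27  0.61  2.14] [0.56 0.48 0.53] rot err deg [-0.06 -0.02 -0.15]
scene [210.76564743 285.02637914]
top [210.55034334 281.09416736]
```

View pics/d.png

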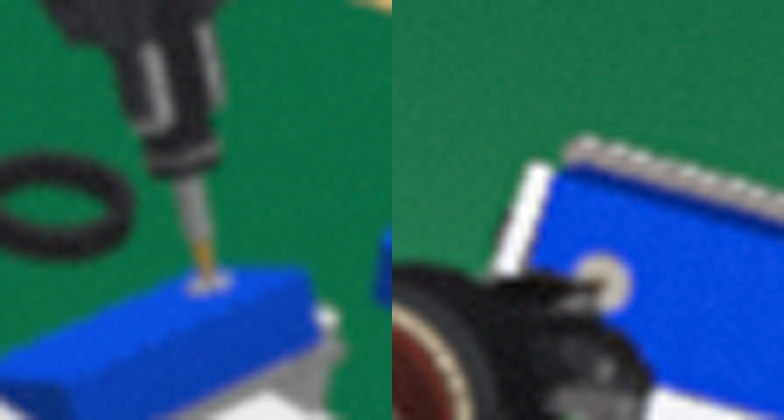

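The left panel shows the tip on the contact at (208,283), against a contact centre of about (211,285). The right panel shows the brass tip ending at about (604,282), the disc's middle. It's centred to about 1 mm. The plunger is in roughly 4.2 mm, so I'll press 0.8 mm further.

Emit:
{"api": "arm_command", "payload": {"increments": [{"tx": 0,"ty": 0,"tz": 0.001,"rx": 0,"ry": 0,"rz": 0,"jaw": -1},{"tx": 0,"ty": 0,"tz": 0,"rx": 0,"ry": 0,"rz": 0,"jaw": -1},{"tx": 0,"ty": 0,"tz": 0,"rx": 0,"ry": 0,"rz": 0,"jaw": -1},{"tx": 0,"ty": 0,"tz": 0,"rx": 0,"ry": 0,"rz": 0,"jaw": -1},{"tx": 0,"ty": 0,"tz": 0,"rx": 0,"ry": 0,"rz": 0,"jaw": -1}]}}

```text
time: 10.83
ee_pos: [0.5526, 0.2269, 0.1498]
eef_rot: [3.006, -0.327, 0.668]
force: [-1.5, 0.8, 1.9]
grip_width: 0.0234
gripper_force: 59.3
```

```bash
python3 rd.py
```

```text
10.8333 p [0.55260234 0.22688584 0.14976412] r [-0.0001 -0.     -0.0004] d_final_axes [-0.0006 -0.0004  0.0011] d_now [-0.0006 -0.0004  0.0011] lat mm [ 0.51 -0.36 75.88] F [-0.62  0.44  2.42]
avg p [ 0.51 -0.35 75.89] [0.01 0.02 0.01] F [-0.05  0.48  2.3 ] [0.44 0.46 0.54] rot err deg [-0.05 -0.01 -0.15]
```

```bash
python3 -c "
from station import robot
print(robot.hand_in())"
```

```text
the job is handed in; nothing more can be done
None
```

I handed the job in at about 12 s with the probe still gripped and steady on the round contact: the tip is about 1 mm from the middle, within about 0.2° of square to the face as I measured it from the camera images, and pressed in roughly 4.8 mm of its 10 mm travel, estimated from a noisy force reading.

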